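# Latch the press mould and find the socket for its clamp nut

## Robot

A 6-joint arm with a two-finger parallel gripper is mounted at the origin on the work surface. World frame = base frame: x ahead of the robot, y to its left, z up, the work surface at z = 0. Lengths are in m, angles in rad, forces in N, time in s.
With the tool pointing down it reaches from about 0.35 to 0.975 m from the base axis. Payload 4.9 kg.
Tool frame: the origin (TCP) lies on the mounting face of the last link; the fingertips stand 173 mm ahead of it and the grasp point (between the pads) lies 155 mm ahead of it; z points along the fingers, y is the line along which they close (so a half turn about z gives the same grasp; the last joint's range is limited). The gripper opens to 85 mm and grips with 20 to 120 N. Pads are 22 mm wide; open, the fingers measure 114 mm over their backs; the gripper's body (76 mm by 85 mm) begins 54 mm behind the grasp point. The pads swing forward as they close: fully open they stand 13 mm farther back than shut.
Start: joints at [0.983, 0.053, 1.613, -0, 1.476, -0.119], TCP at [0.282, 0.558, 0.405] pointing down, gripper open.
Joint ranges: [-3.01, 3.01], [-1.01, 2.22], [0.06, 2.58], [-1.02, 4.17], [0.09, 2.62], [-3.14, 3.14]. Speed limits (rad/s): [2.57, 2.57, 3.14, 3.14, 3.14, 3.14].

## Interface

Orientations are given as a rotation vector (axis times angle).
In Python, from station import monitor, eyes, finish_job gives the robot as it stands. The module is installed in compiled form; this text tells all that it offers.
- The arm moves only by the tool step_arm, never from a script. Its argument "commands" is a list of rows, each a list of 3 entries, a list of its own where there are three numbers: the opening in per cent of the stroke, from 0 (shut) to 100 (fully open), then the shift along the tool's x, y, z in mm, then the turn about the tool's z in degrees. In form: [[hand, [x, y, z], yaw], ...]. A call has 1 to 12 rows; each row is the pose to reach, as a shift and turn from the pose commanded when the call began, along the tool's axes at that moment; what a row does not reach only later rows make up. A row lasts 1/8 s, in which the tool goes at most 62.5 mm and 10.7 degrees, less where a joint would pass 70% of its speed; a pose out of reach is approached as far as the arm can. A call with a gripper value outside its range is refused whole. The fingers move at their own pace and stop on an object; "squeeze" is the grip in N (left out, the last holds). Time passes only in rows, so rows that repeat a pose let the fingers close. It gives the time, the measured TCP pose, the force, the opening and the grip force at its end, in the units of the state.
- monitor.get_obs(): the state, without advancing time (a new reading comes with each control period).
- eyes.get_image(name): name is "scene" or "top"; returns the picture (400x640x3 uint8, red, green, blue); there is no depth.
- eyes.camera_info(name): a dict with "camera_matrix" (3x3 intrinsics, pixels), "k1" (the pictures are not rectified: a ray, as slopes to the right and down, at radius r is drawn at 1 + k1 r^2 times it, then the intrinsics apply), "extrinsics" (4x4, takes a point from camera to world coordinates). Camera axes: x right, y down, z forward; pixel columns grow to the right and rows downward; lengths in m; the calibration is good to about 2 mm. A picture is of the moment at which its call begins. camera_info takes no time and is no camera call.
- finish_job(): hands the job in; it is judged then, once.
The state is a dict: "t": time; "q": joint angles; "dq": joint speeds; "effort": joint torques, N m; "tool_pos": TCP position; "tool_rot": TCP orientation; "contact_force": force on the tool from outside, world axes, zero at the start; "wrist_torque": the same for the moment, N m; "opening": finger opening in m; "grip_force": force on a finger pad.
Only numpy, scipy, OpenCV 4.12 (cv2) and the standard library are available. Lean on these libraries where they do the work, as an engineer would, in place of code of your own. Each camera call takes 0.05 s, during which the arm holds its last target. There are 200 camera calls.

## Task

Get the plaster press mould ready for tightening: first turn the brass turnbutton fully across the lid so that it points straight over it, then try the two sockets on the lid's hex nut to find the one that fits. Finish still gripping that socket, pushed fully home and upright on the nut; do not let go of it. Leave the other socket standing upright on the ware board, and do not disturb the clay vase, the bowl or the tool pot.

Things in the scene. Friction and masses are not known exactly. Their poses are not given: they have to be found in the camera images.
- frame: press-mould frame, fixed: plywood base 200 x 200 x 18 mm, plaster mould and a shut timber lid 150 x 150 mm, its top 78 mm above the bench. Origin: centre of the base's underside; x points from the turnbutton to the hinges. On it, along x: nut at +15 mm (lid's centre), lid's near edge at -60 mm, turnbutton's pivot on a post at -82 mm
- turnbutton (a joint): angle of the brass turnbutton about its vertical pivot. 0: long end along the frame's +y, parallel to the lid's edge, clear of the lid. Grows clockwise seen from above; at its stop, 1.57 rad, the long end points along the frame's +x, straight over the lid. Light friction, stays where left, starts at 0 to 0.35 rad
- turnbutton_grip (a point): on the turnbutton's pivot axis, 34 mm above the lid's top. Bar 66 x 22 x 10 mm, 1 mm above the lid, reaching 50 mm (long end) and 16 mm from the pivot; on it over the pivot an upright thumb fin, 42 mm along the bar, 10 mm thick, from 23 mm below this point to 11 mm above. y along the bar to its long end (turns with it), x across the fin, z up
- nut_seat (a point): fixed steel hex nut on the lid: 24 mm across flats, 12.5 mm of straight sides, a 4 mm chamfer, then the 12 mm stud end, 22 mm in all, on a washer 42 mm wide. Point: on the axis, on the washer's top, 81 mm above the bench, where a seated socket's mouth rests. z up; two flats face +x and -x (every 60 deg). The fitting socket has 1.5 mm play a side; the other stops about 15 mm higher
- socket_a_grip (a point): grip point of a steel socket, mid-way up the 18 x 18 mm square adapter (45 mm tall) on top of its round sleeve (38 mm diameter, 45 mm tall); on the axis, 69 mm above the mouth, 24 mm above the sleeve's top. z up, x and y square to the adapter's faces; two bore flats face +x and -x (flats every 60 deg)
- socket_b_grip (a point): grip point of a steel socket, mid-way up the 18 x 18 mm square adapter (45 mm tall) on top of its round sleeve (38 mm diameter, 45 mm tall); on the axis, 69 mm above the mouth, 24 mm above the sleeve's top. z up, x and y square to the adapter's faces; two bore flats face +x and -x (flats every 60 deg)
- socket_a: the same socket, about 0.28 kg, 90 mm tall; origin at its mouth's centre, axes as its grip point. Starts upright, mouth down, on the ware board. The two look alike; their hidden hex bores, 25 mm deep, differ: one fits the nut, the other is too small and stops on top of it
- socket_b: the same socket, about 0.28 kg, 90 mm tall; origin at its mouth's centre, axes as its grip point. Starts upright, mouth down, on the ware board. The two look alike; their hidden hex bores, 25 mm deep, differ: one fits the nut, the other is too small and stops on top of it
- ware_board: flat wooden board, fixed, 120 mm (x) x 240 mm (y) x 16 mm thick, on which the two sockets stand at least 80 mm apart. Origin: centre of its underside
- clay_vase_mid (a point): clay-grey open cylinder vase, 72 mm in diameter, 115 mm tall; the point is half-way up its axis. Leave it where it stands
- slip_bowl_mid (a point): terracotta bowl, 100 mm in diameter, 45 mm tall; the point is half-way up its axis. Leave it where it stands
- tool_pot_mid (a point): aluminium pot, 72 mm in diameter, 100 mm tall, with wooden tools up to 155 mm; the point is half-way up the pot's axis. Leave it where it stands
There are look-alikes about, which are no part of the job. Leave any green, pink or white look-alike of the socket_b alone.

How it is judged:
By the outcome, as a careful person would: the job done as asked, in the order asked, and still so for the second after the job is handed in, while the arm keeps its last pose, push and grip.
It also fails if it takes over 64 s, if anything falls off the work surface, if the arm or the gripper's body presses on something with over 40 N, if the wrist force passes 120 N, or if a joint passes its speed limit or range.

## Working session

There is one attempt and no reset: what is moved stays moved. The work goes in short steps, Python scripts to look and compute and a tool call to move; the robot and the scene stay as the last step left them, time stands still between calls to the robot, and variables do not carry over. Pictures are saved under pics/ and viewed, at most 10 in all, crops included, and the job is handed in when it is done.

Besides the shell and the picture viewer there is one more tool, called after "Call:" as a command line: name --argument value ..., lists and objects as JSON in quotes. step_arm: Moves the arm, as the interface text tells. Its arguments: {"type":"object","properties":{"commands":{"type":"array"},"squeeze":{"type":"number"}},"required":["commands"]}

```bash
mkdir -p pics
python3 - <<'E'
from station import monitor, eyes
import cv2
for n in("scene","top"):
    cv2.imwrite(f"pics/{n}0.png",eyes.get_image(n)[:,:,::-1]); i=eyes.camera_info(n); print(n,i)
print(monitor.get_obs())
E
```

```text
scene {'camera_matrix': array([[406.90263235,   0.        , 316.40843469],
       [  0.        , 406.90263235, 201.33975768],
       [  0.        ,   0.        ,   1.        ]]), 'k1': 0.030585091065099993, 'extrinsics': array([[-0.52389714,  0.70850036, -0.47282029,  1.1327077 ],
       [ 0.8517558 ,  0.44007297, -0.28433755,  0.25701159],
       [ 0.00662218, -0.55169105, -0.83402226,  0.92658893],
       [ 0.        ,  0.        ,  0.        ,  1.        ]])}
top {'camera_matrix': array([[468.50352899,   0.        , 315.82654217],
       [  0.        , 468.50352899, 197.74347455],
       [  0.        ,   0.        ,   1.        ]]), 'k1': 0.034305921111597575, 'extrinsics': array([[-3.71225380e-04, -9.99468486e-01,  3.25976525e-02,
         5.94217237e-01],
       [-9.99999471e-01,  3.39767041e-04, -9.70583193e-04,
        -4.66555456e-02],
       [ 9.58991707e-04, -3.25979956e-02, -9.99468084e-01,
         1.12785924e+00],
       [ 0.00000000e+00,  0.00000000e+00,  0.00000000e+00,
         1.00000000e+00]])}
{'t': 0.1, 'q': array([ 9.82998858e-01,  5.32978649e-02,  1.61413318e+00,  4.50870070e-05,
        1.47602287e+00, -1.19001545e-01]), 'dq': array([-0.0005778 , -0.00025798, -0.00286819,  0.00031609,  0.00011751,
       -0.00055311]), 'effort': array([ 6.44641887e-05, -3.94903708e+01, -3.71362925e+01, -1.29675736e-04,
        3.90005283e-03, -2.22683951e-05]), 'tool_pos': array([0.2822457 , 0.55737249, 0.40359536]), 'tool_rot': array([-7.29505223e-01, -3.05501353e+00,  2.71799744e-03]), 'contact_force': array([-0.38554453, -0.07976447, -0.00835785]), 'wrist_torque': array([ 0.00690108, -0.00950801,  0.05587364]), 'grip_force': 0.0, 'opening': 0.08538314628155663}
```

View pics/scene0.png

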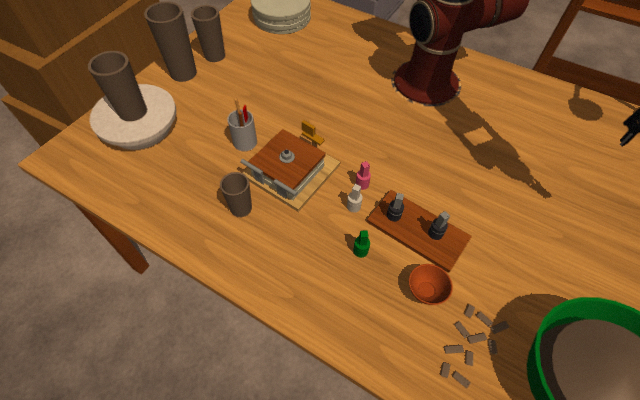

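View pics/top0.png

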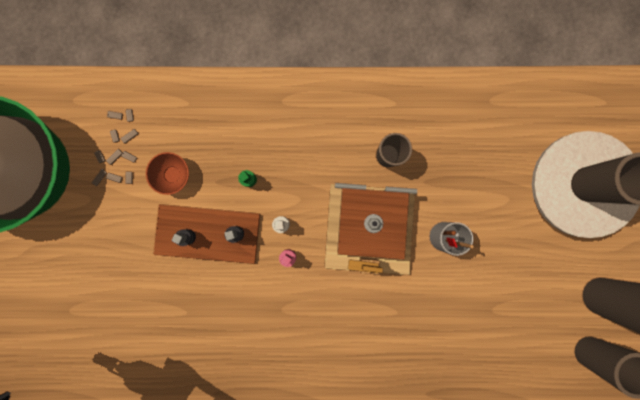

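```bash
cat > h.py <<'E'
import numpy as np, cv2
from station import monitor, eyes
def proj(n,P):
    i=eyes.camera_info(n);K=i['camera_matrix'];E=np.linalg.inv(i['extrinsics'])
    P=np.atleast_2d(P);c=P@E[:3,:3].T+E[:3,3];s=c[:,:2]/c[:,2:]
    s=s*(1+i['k1']*(s**2).sum(1,keepdims=True));return s*K[0,0]+K[:2,2]
def ray(n,uv):
    i=eyes.camera_info(n);K=i['camera_matrix'];E=i['extrinsics']
    d=(np.array(uv,float)-K[:2,2])/K[0,0];s=d.copy()
    for _ in range(20): s=d/(1+i['k1']*(s@s))
    v=E[:3,:3]@np.r_[s,1];return E[:3,3],v/np.linalg.norm(v)
def onz(n,uv,z):
    o,v=ray(n,uv);return o+v*(z-o[2])/v[2]
def tri(a,b):
    (o,v),(p,w)=ray('top',a),ray('scene',b)
    A=np.c_[v,-w];t=np.linalg.lstsq(A,p-o,rcond=None)[0]
    x,y=o+t[0]*v,p+t[1]*w;return (x+y)/2,np.linalg.norm(x-y)
def crop(img,x0,y0,w,h,s):
    c=cv2.resize(img[y0:y0+h,x0:x0+w],None,fx=s,fy=s,interpolation=cv2.INTER_CUBIC)
    for k in range(-(-x0//10)*10,x0+w,10):
        X=int((k-x0+.5)*s);cv2.line(c,(X,0),(X,8),(0,255,255),1);cv2.putText(c,str(k),(X-9,18),0,.33,(0,255,255),1)
    for k in range(-(-y0//10)*10,y0+h,10):
        Y=int((k-y0+.5)*s);cv2.line(c,(0,Y),(8,Y),(0,255,255),1);cv2.putText(c,str(k),(10,Y+4),0,.33,(0,255,255),1)
    return c
E
python3 - <<'E'
from h import *
t=cv2.imread('pics/top0.png');s=cv2.imread('pics/scene0.png')
cv2.imwrite('pics/c1.png',np.vstack([crop(t,150,200,114,42+28,4)[:280].copy(),crop(s,364,182,114,80,4)]).copy())
cv2.imwrite('pics/c1.png',np.hstack([crop(t,150,200,64,70,6),crop(t,210,200,64,70,6)]))
cv2.imwrite('pics/c1.png',crop(t,150,200,114,70,7))
cv2.imwrite('pics/c2.png',crop(t,320,178,102,100,6)[:600])
cv2.imwrite('pics/c3.png',np.hstack([crop(s,366,184,66,90,6),crop(s,412,184,66,90,6)]))
cv2.imwrite('pics/c4.png',crop(s,240,118,104,92,6)[:600])
E
```

```text
(no output)
```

View pics/c1.png

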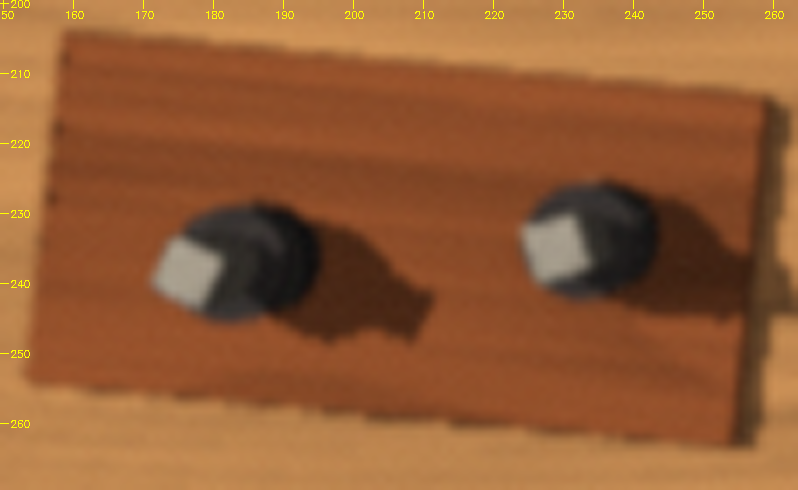

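View pics/c2.png

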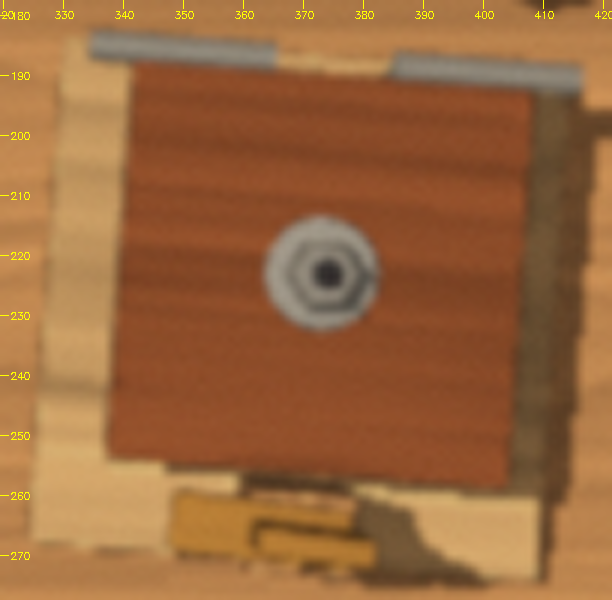

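View pics/c3.png

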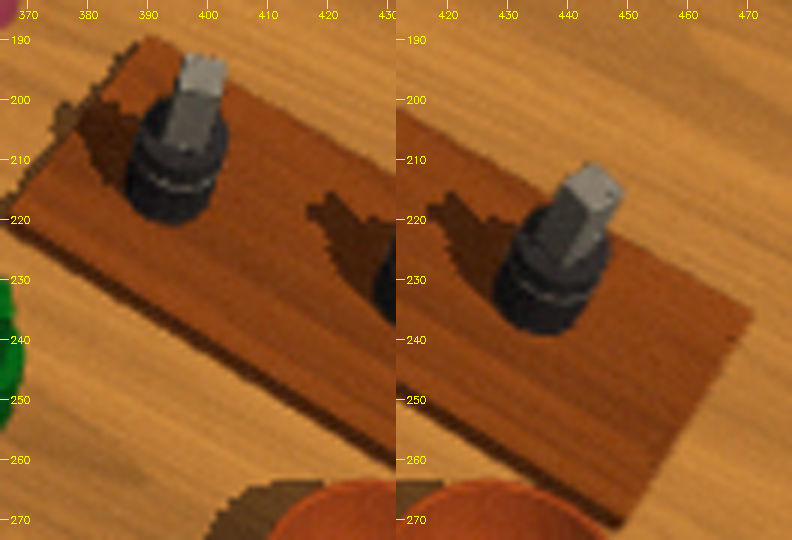

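View pics/c4.png

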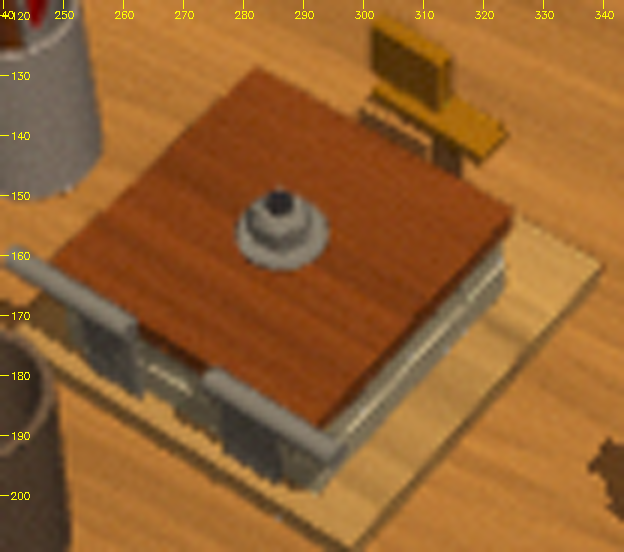

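```bash
cat > fit.py <<'E'
from h import *
from scipy.optimize import least_squares
def fit(T,S,x0):
    def f(p):
        c,s=np.cos(p[2]),np.sin(p[2]);r=[]
        for n,L in(('top',T),('scene',S)):
            for (X,Y,Z,u,v) in L:
                r.append(proj(n,[p[0]+c*X-s*Y,p[1]+s*X+c*Y,Z])[0]-(u,v))
        return np.ravel(r)
    o=least_squares(f,x0,loss='soft_l1');return o.x,f(o.x).reshape(-1,2).round(1).tolist()
E
python3 - <<'E'
from fit import *
def lid(L):return [(a/1e3,b/1e3,z,u,v) for a,b,z,u,v in L]
T=lid([(-60,75,.078,337.3,253.8),(-60,-75,.078,404.2,258.8),(15,0,.103,374.2,223),(15,0,.08,373,222.8),(-100,100,.018,324.5,267.5),(-100,-100,.018,410,274.2)])
S=lid([(-60,-75,.078,282.5,128.7),(-60,75,.078,325,152.8),(90,-75,.078,247.8,160.8),(90,75,.078,292.5,188.3),(15,0,.103,286.2,151.3),(-100,100,.018,339.8,161.7),(100,100,.018,298.7,209.2)])
print('frame',*fit(T,S,[.5,-.17,0]))
def sq(t,s):
    Z=.106;r=[]
    for n,P in(('top',t),('scene',s)):
        c=[onz(n,p,Z) for p in P];m=np.mean(c,0)
        d=[c[i+1]-c[i] for i in range(-1,3)]
        a=[np.degrees(np.arctan2(v[1],v[0])) for v in d];th=np.angle(np.mean([np.exp(4j*np.radians(x)) for x in a]))/4
        print(n,m.round(4),'yaw',np.degrees(th).round(1),[round(np.linalg.norm(v)*1e3) for v in d])
f=lambda P,s,ox,oy:[(x/s+ox-.5,y/s+oy-.5) for x,y in P]
sq(f([(180,235),(223,260),(197,310),(150,283)],7,150,200),f([(196,163),(227,192),(202,225),(166,197)],6,412,184))
sq(f([(520,227),(572,212),(593,268),(545,287)],7,150,200),f([(188,54),(228,62),(222,97),(181,90)],6,366,184))
# fin top in top and scene ; bar left end
for p in f([(255,530),(377,542),(377,568),(255,556)],6,320,178):print(onz('top',p,.123).round(4))
for p in f([(372,17),(452,65)],6,240,118):print('s',onz('scene',p,.123).round(4))
for p in f([(176,488),(167,550)],6,320,178):print('bar',onz('top',p,.089).round(4))
for p in f([(508,132),(482,162)],6,240,118):print('bar s',onz('scene',p,.089).round(4))
E
```

```text
frame [ 0.5573352  -0.17407055 -0.06896412] [[-0.2, 0.3], [0.1, -0.0], [0.0, 0.1], [-0.1, 0.0], [-0.3, 0.6], [-1.0, -0.1], [-0.5, -0.3], [0.4, -0.5], [-0.7, 1.2], [-0.7, 0.6], [-0.1, -0.3], [0.3, -0.5], [-0.7, -0.2]]
top [0.5395 0.255  0.106 ] yaw -29.6 [17, 15, 17, 17]
scene [0.543  0.2556 0.106 ] yaw -14.0 [21, 17, 20, 17]
top [0.5466 0.1408 0.106 ] yaw 20.4 [20, 17, 19, 16]
scene [0.5474 0.1417 0.106 ] yaw 17.8 [18, 16, 18, 17]
[ 0.4816 -0.1461  0.123 ]
[ 0.4774 -0.1894  0.123 ]
[ 0.4682 -0.1894  0.123 ]
[ 0.4724 -0.1461  0.123 ]
s [ 0.4734 -0.1899  0.123 ]
s [ 0.4793 -0.1436  0.123 ]
bar [ 0.4931 -0.1205  0.089 ]
bar [ 0.4705 -0.1171  0.089 ]
bar s [ 0.4735 -0.117   0.089 ]
bar s [ 0.4952 -0.1177  0.089 ]
```

```bash
cat >> h.py <<'E'
from scipy.spatial.transform import Rotation as Ro
def plan(P,close_deg):
    "grasp-point world target, heading (deg ccw from world x, mod 180) of the closing line"
    o=monitor.get_obs();R=Ro.from_rotvec(o['tool_rot']).as_matrix()
    g=o['tool_pos']+R[:,2]*.155
    h=np.degrees(np.arctan2(R[1,1],R[0,1]))
    yaw=-((close_deg-h+90)%180-90)   # + turn about tool z (down) = clockwise
    print('t',o['t'],'q',o['q'].round(2),'g',g.round(4),'close',round(h,1),'tilt',R[:,2].round(3),'F',o['contact_force'].round(1),'open',round(o['opening'],4),'grip',round(o['grip_force'],1))
    print('shift mm',(R.T@(np.array(P)-g)*1e3).round(1),'yaw',round(yaw,1),'or',round(yaw-np.sign(yaw)*180,1))
E
python3 -c "
from h import *
plan([.4755,-.1684,.112],-7)"
```

```text
t 0.1 q [ 0.98  0.05  1.61  0.    1.48 -0.12] g [0.2821 0.5571 0.2486] close 63.1 tilt [-0.001 -0.002 -1.   ] F [-0.4 -0.1 -0. ] open 0.0854 grip 0.0
shift mm [-500.4 -559.6  137.5] yaw 70.1 or -109.9
```

Call:
step_arm --commands '[[45, [-60, -67, 0], 10], [45, [-120, -134, 0], 20], [45, [-180, -201, 0], 30], [45, [-240, -268, 0], 40], [45, [-300, -336, 0], 50], [45, [-360, -403, 0], 60], [45, [-420, -470, 0], 70], [45, [-470, -526, 0], 70], [45, [-500.4, -559.6, 30], 70], [45, [-500.4, -559.6, 60], 70], [45, [-500.4, -559.6, 80], 70], [45, [-500.4, -559.6, 80], 70]]'

```text
t: 1.6
tool_pos: [0.4723, -0.1565, 0.3299]
tool_rot: [2.351, 2.084, 0.001]
contact_force: [0.7, 0.9, 0.7]
opening: 0.0384
grip_force: 0.0
```

```bash
python3 -c "
from h import *
plan([.4755,-.1684,.112],-7)"
```

```text
t 1.6 q [-0.47 -0.2   1.98  0.    1.36 -0.35] g [ 0.4724 -0.1565  0.1749] close -6.9 tilt [ 0.001 -0.    -1.   ] F [0.7 0.9 0.7] open 0.0384 grip 0.0
shift mm [-11.5   4.5  62.9] yaw 0.1 or -179.9
```

Call:
step_arm --commands '[[45, [0, 0, 20], 0], [45, [0, 0, 30], 0], [45, [0, 0, 30], 0]]'

```text
t: 1.98
tool_pos: [0.472, -0.1538, 0.2998]
tool_rot: [-2.348, -2.084, 0.001]
contact_force: [0.1, -0.7, 0.0]
opening: 0.0384
grip_force: 0.0
```

Run:
```python
from h import *
plan([.4755,-.1684,.112],-7)
t=eyes.get_image('top')[:,:,::-1];s=eyes.get_image('scene')[:,:,::-1]
cv2.imwrite('pics/d1.png',np.hstack([crop(t,325,210,80,110,5),crop(s,270,60,80,110,5)]))
```

```text
t 1.975 q [-0.47 -0.17  2.01  0.    1.31 -0.35] g [ 0.4718 -0.1537  0.1448] close -6.8 tilt [-0.002  0.001 -1.   ] F [ 0.1 -0.7  0. ] open 0.0384 grip 0.0
shift mm [-14.2   5.5  32.8] yaw 0.2 or -179.8
```

View pics/d1.png

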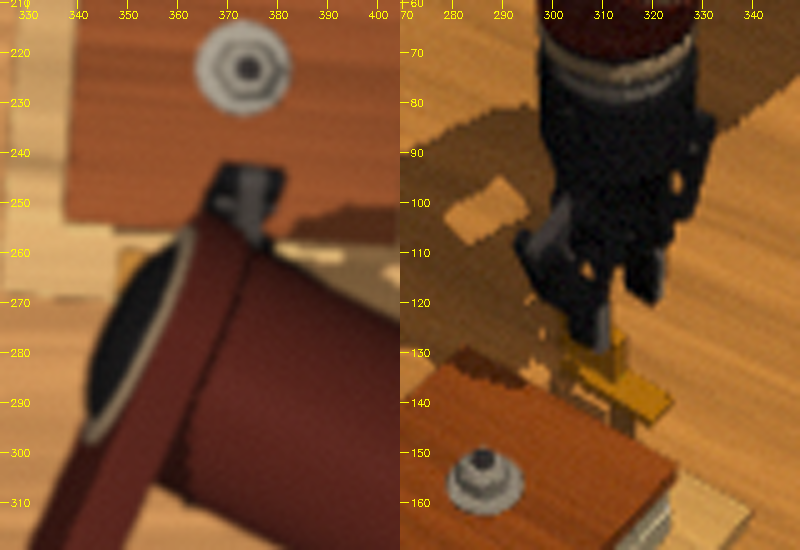

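Call:
step_arm --commands '[[45, [-14, 5.5, 0], 0], [45, [-14, 5.5, 0], 0], [45, [-14, 5.5, 0], 0]]'

```text
t: 2.45
tool_pos: [0.4763, -0.1692, 0.3011]
tool_rot: [2.35, 2.084, 0.0]
contact_force: [1.4, 0.2, -0.9]
opening: 0.0386
grip_force: 0.0
```

```bash
python3 -c "
from h import *
plan([.4755,-.1684,.112],-7)"
```

```text
t 2.45 q [-0.49 -0.15  1.99  0.    1.3  -0.37] g [ 0.4764 -0.1692  0.1461] close -6.9 tilt [ 0. -0. -1.] F [ 1.4  0.2 -0.9] open 0.0386 grip 0.0
shift mm [ 0.7 -1.  34.1] yaw 0.1 or -179.9
```

Call:
step_arm --commands '[[45, [0, -1, 20], 0], [45, [0, -1, 34], 0], [45, [0, -1, 34], 0], [0, [0, -1, 34], 0], [0, [0, -1, 34], 0], [0, [0, -1, 34], 0], [0, [0, -1, 34], 0]]' --squeeze 30

```text
t: 3.32
tool_pos: [0.4751, -0.169, 0.2675]
tool_rot: [-2.35, -2.085, 0.001]
contact_force: [-4.9, -0.1, 5.9]
opening: 0.0094
grip_force: 33.1
```

```bash
python3 -c "
from h import *
plan([.4755,-.1684,.112],-7)"
```

```text
t 3.325 q [-0.49 -0.11  2.01 -0.    1.24 -0.37] g [ 0.475  -0.169   0.1125] close -6.9 tilt [-0.001 -0.    -1.   ] F [-4.9 -0.1  5.9] open 0.0094 grip 33.1
shift mm [0.7 0.4 0.5] yaw 0.1 or -179.9
```

Call:
step_arm --commands '[[0, [0, 0, 0], 10], [0, [0, 0, 0], 20], [0, [0, 0, 0], 30], [0, [0, 0, 0], 40], [0, [0, 0, 0], 50], [0, [0, 0, 0], 60], [0, [0, 0, 0], 70], [0, [0, 0, 0], 80], [0, [0, 0, 0], 86], [0, [0, 0, 0], 88], [0, [0, 0, 0], 88]]'

```text
t: 4.7
tool_pos: [0.4749, -0.1687, 0.2675]
tool_rot: [-3.138, 0.131, 0.003]
contact_force: [-6.9, 3.0, 7.5]
opening: 0.0095
grip_force: 33.6
```

```bash
python3 -c "
from h import *
plan([.4755,-.1684,.112],-94)
print(monitor.get_obs()['wrist_torque'])"
```

```text
t 4.7 q [-0.49 -0.11  2.01 -0.    1.24  1.17] g [ 0.4746 -0.1686  0.1125] close -94.8 tilt [-0.002  0.    -1.   ] F [-6.9  3.   7.5] open 0.0095 grip 33.6
shift mm [ 0.9 -0.3  0.5] yaw -0.8 or 179.2
[0.33458681 1.12790417 0.36155224]
```

Call:
step_arm --commands '[[0, [0, 0, 0], 2], [0, [0, 0, 0], 4], [0, [0, 0, 0], 4]]'

```text
t: 5.08
tool_pos: [0.475, -0.1686, 0.2676]
tool_rot: [3.132, -0.235, -0.004]
contact_force: [-7.9, 2.3, 7.8]
opening: 0.0093
grip_force: 63.0
```

```bash
python3 -c "
from h import *
plan([.4755,-.1684,.112],-94)
print(monitor.get_obs()['wrist_torque'])"
```

```text
t 5.075 q [-0.49 -0.11  2.01 -0.    1.24  1.23] g [ 0.4746 -0.1686  0.1126] close -98.6 tilt [-0.003 -0.    -1.   ] F [-7.9  2.3  7.8] open 0.0093 grip 63.0
shift mm [ 0.9 -0.3  0.6] yaw -4.6 or 175.4
[0.43268376 1.17684798 1.44399128]
```

Call:
step_arm --commands '[[45, [0, 0, 0], 0], [45, [0, 0, 0], 0], [45, [0, 0, -30], 0], [45, [0, 0, -80], 0], [55, [0, 0, -120], -10], [55, [0, 0, -120], -10]]'

```text
t: 5.82
tool_pos: [0.4761, -0.1694, 0.3914]
tool_rot: [3.137, 0.031, 0.013]
contact_force: [0.5, 0.7, -1.1]
opening: 0.0469
grip_force: 0.0
```

```bash
python3 -c "
from h import *
plan([.547,.1412,.20],19)"
```

```text
t 5.825 q [-0.49 -0.23  1.9   0.    1.46  1.06] g [ 0.4774 -0.17    0.2364] close -88.9 tilt [ 0.008 -0.004 -1.   ] F [ 0.5  0.7 -1.1] open 0.0469 grip 0.0
shift mm [  75.4 -309.9   35.7] yaw 72.1 or -107.9
```

Call:
step_arm --commands '[[55, [12, -52, 5], -10], [55, [24, -103, 10], -20], [55, [37, -155, 15], -30], [55, [50, -207, 20], -40], [55, [62, -258, 25], -50], [55, [75, -310, 30], -60], [55, [75, -310, 35], -70], [55, [75, -310, 35], -80], [55, [75, -310, 35], -90], [55, [75, -310, 35], -100], [55, [75, -310, 35], -108], [55, [75, -310, 35], -108]]'

```text
t: 7.32
tool_pos: [0.5438, 0.1425, 0.3502]
tool_rot: [-1.824, -2.556, 0.002]
contact_force: [-0.3, -0.1, 0.8]
opening: 0.0471
grip_force: 0.0
```

Run:
```python
from h import *
plan([.547,.1412,.085],19)
t=eyes.get_image('top')[:,:,::-1];s=eyes.get_image('scene')[:,:,::-1]
cv2.imwrite('pics/d2.png',np.hstack([crop(t,330,200,70,80,5),np.zeros((400,6,3),np.uint8),crop(s,380,130,80,80,5)]))
```

```text
t 7.325 q [ 0.12 -0.06  1.81  0.    1.39 -0.21] g [0.5435 0.1425 0.1952] close 19.0 tilt [-0.002 -0.    -1.   ] F [-0.3 -0.1  0.8] open 0.0471 grip 0.0
shift mm [ -2.4   3.1 110.2] yaw -0.0 or 180.0
```

View pics/d2.png

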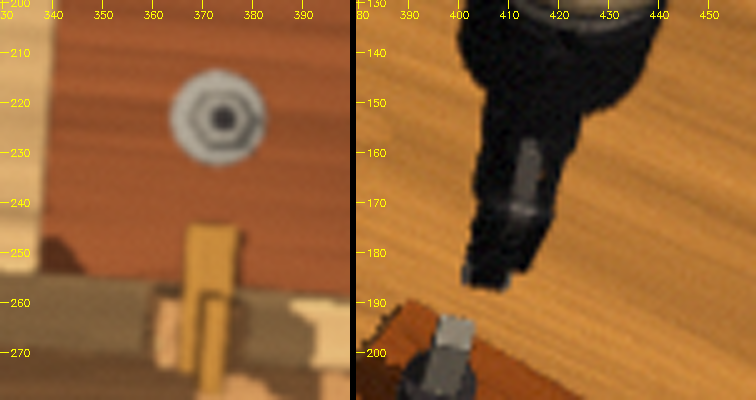

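Call:
step_arm --commands '[[55, [-2.5, 3, 20], 0], [55, [-2.5, 3, 60], 0], [55, [-2.5, 3, 90], 0], [55, [-2.5, 3, 110], 0], [55, [-2.5, 3, 110], 0], [0, [-2.5, 3, 110], 0], [0, [-2.5, 3, 110], 0], [0, [-2.5, 3, 110], 0], [0, [-2.5, 3, 110], 0]]' --squeeze 60

```text
t: 8.55
tool_pos: [0.5484, 0.1413, 0.2434]
tool_rot: [1.82, 2.558, 0.003]
contact_force: [-0.6, 1.3, 5.0]
opening: 0.0174
grip_force: 59.4
```

Run:
```python
from h import *
plan([.5723,-.1751,.21],-4)
print(monitor.get_obs()['wrist_torque'])
```

```text
t 8.55 q [ 0.12  0.07  1.88  0.    1.19 -0.21] g [0.5489 0.1414 0.0884] close 19.1 tilt [ 0.003  0.    -1.   ] F [-0.6  1.3  5. ] open 0.0174 grip 59.4
shift mm [-306.8  -81.3 -121.7] yaw 23.1 or -156.9
[ 0.04364691 -0.11514594  0.01308227]
```

Call:
step_arm --commands '[[0, [0, 0, -40], 0], [0, [0, 0, -90], 0], [0, [-50, -13, -122], 5], [0, [-105, -27, -122], 10], [0, [-160, -42, -122], 15], [0, [-215, -57, -122], 20], [0, [-265, -71, -122], 23], [0, [-307, -81, -122], 23], [0, [-307, -81, -122], 23], [0, [-307, -81, -122], 23], [0, [-307, -81, -122], 23]]'

```text
t: 9.93
tool_pos: [0.5717, -0.1742, 0.3632]
tool_rot: [-2.293, -2.146, 0.0]
contact_force: [0.6, 0.3, -1.2]
opening: 0.0175
grip_force: 59.1
```

Run:
```python
from h import *
plan([.5723,-.1751,.153],-4)
print(monitor.get_obs()['wrist_torque'])
t=eyes.get_image('top')[:,:,::-1];s=eyes.get_image('scene')[:,:,::-1]
cv2.imwrite('pics/d3.png',np.hstack([crop(t,330,180,80,110,5),np.zeros((550,6,3),np.uint8),crop(s,250,70,78,110,5)]))
```

```text
t 9.925 q [-0.42  0.02  1.72  0.    1.41 -0.35] g [ 0.5716 -0.1741  0.2082] close -3.8 tilt [-0.001  0.001 -1.   ] F [ 0.6  0.3 -1.2] open 0.0175 grip 59.1
shift mm [-1.   0.9 55.2] yaw 0.2 or -179.8
[ 0.02376132 -0.03218873 -0.04731374]
```

View pics/d3.png

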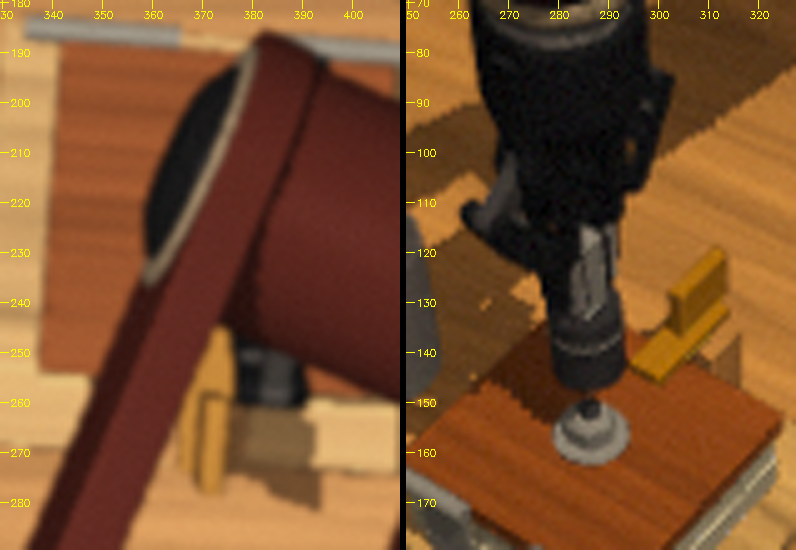

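Call:
step_arm --commands '[[0, [-0.5, 0.8, 15], 0], [0, [-0.5, 0.8, 30], 0], [0, [-0.5, 0.8, 37], 0], [0, [-0.5, 0.8, 40], 0], [0, [-0.5, 0.8, 43], 0], [0, [-0.5, 0.8, 43], 0]]'

```text
t: 10.78
tool_pos: [0.5726, -0.176, 0.3209]
tool_rot: [2.295, 2.145, 0.0]
contact_force: [0.1, -0.7, -2.0]
opening: 0.0171
grip_force: 59.1
```

Run:
```python
from h import *
plan([.5723,-.1751,.153],-4)
print(monitor.get_obs()['wrist_torque'])
```

```text
t 10.775 q [-0.42  0.06  1.75 -0.    1.33 -0.35] g [ 0.5727 -0.1761  0.1659] close -3.9 tilt [ 0. -0. -1.] F [ 0.1 -0.7 -2. ] open 0.0171 grip 59.1
shift mm [ 0.9 -0.4 12.9] yaw 0.1 or -179.9
[ 0.01147541  0.01595097 -0.00719771]
```

Call:
step_arm --commands '[[0, [0.5, 0, 2], 0], [0, [0.5, 0, 4], 0], [0, [0.5, 0, 4], 0]]'

```text
t: 11.15
tool_pos: [0.5726, -0.1755, 0.3166]
tool_rot: [2.295, 2.145, -0.0]
contact_force: [0.1, -0.8, -2.5]
opening: 0.0172
grip_force: 59.1
```

Run:
```python
from h import *
plan([.5723,-.1751,.153],-4)
print(monitor.get_obs()['wrist_torque'])
```

```text
t 11.15 q [-0.42  0.06  1.76 -0.    1.33 -0.35] g [ 0.5726 -0.1756  0.1616] close -3.9 tilt [-0. -0. -1.] F [ 0.1 -0.8 -2.5] open 0.0172 grip 59.1
shift mm [ 0.5 -0.3  8.6] yaw 0.1 or -179.9
[-0.19093459  0.08204589 -0.04330599]
```

Call:
step_arm --commands '[[0, [0, 0, 2], 0], [0, [0, 0, 4], 0], [0, [0, 0, 6], 0], [0, [0, 0, 6], 0]]'

```text
t: 11.65
tool_pos: [0.5725, -0.1755, 0.3103]
tool_rot: [-2.295, -2.145, 0.0]
contact_force: [0.0, -1.8, -2.2]
opening: 0.0175
grip_force: 59.1
```

Run:
```python
from h import *
plan([.5723,-.1751,.153],-4)
print(monitor.get_obs()['wrist_torque'])
```

```text
t 11.65 q [-0.42  0.07  1.76 -0.    1.32 -0.35] g [ 0.5724 -0.1755  0.1553] close -3.9 tilt [-0. -0. -1.] F [ 0.  -1.8 -2.2] open 0.0175 grip 59.1
shift mm [ 0.4 -0.2  2.3] yaw 0.1 or -179.9
[-0.30207399  0.07810935 -0.01017438]
```

Call:
step_arm --commands '[[0, [0, 0, 2], 0], [0, [0, 0, 4], 0], [0, [0, 0, 5], 0], [0, [0, 0, 5], 0]]'

```text
t: 12.15
tool_pos: [0.5728, -0.1756, 0.3084]
tool_rot: [2.295, 2.145, -0.001]
contact_force: [-5.7, 1.0, 9.7]
opening: 0.0175
grip_force: 60.8
```

Run:
```python
from h import *
plan([.5723,-.1751,.153],-4)
print(monitor.get_obs()['wrist_torque'])
```

```text
t 12.15 q [-0.42  0.07  1.76 -0.    1.31 -0.35] g [ 0.5728 -0.1756  0.1534] close -3.9 tilt [-0. -0. -1.] F [-5.7  1.   9.7] open 0.0175 grip 60.8
shift mm [ 0.5 -0.5  0.4] yaw 0.1 or -179.9
[-0.00500884  1.33464459 -0.02977023]
```

Call:
step_arm --commands '[[0, [0, -0.6, 0.5], 0], [0, [0, -0.6, 1], 0], [0, [0, -0.6, 1], 0]]'

```text
t: 12.52
tool_pos: [0.5725, -0.1755, 0.3083]
tool_rot: [2.294, 2.145, 0.001]
contact_force: [-7.1, 1.2, 13.1]
opening: 0.0173
grip_force: 61.1
```

Run:
```python
from h import *
plan([.5723,-.1751,.153],-4)
print(monitor.get_obs()['wrist_torque'])
s=eyes.get_image('scene')[:,:,::-1]
cv2.imwrite('pics/d4.png',np.hstack([crop(s,240,90,90,100,5),np.zeros((500,6,3),np.uint8),crop(s,370,160,60,100,5)]))
# predicted mouth/rim outline if seated: sleeve bottom ring at z .081, top .126
a=np.linspace(0,2*np.pi,60)
for z in(.081,.126):
    p=proj('scene',np.c_[.5723+.019*np.cos(a),-.1751+.019*np.sin(a),z+0*a]);print(z,p.min(0).round(1),p.max(0).round(1))
```

```text
t 12.525 q [-0.42  0.07  1.76 -0.    1.31 -0.35] g [ 0.5727 -0.1756  0.1533] close -3.9 tilt [ 0.001 -0.001 -1.   ] F [-7.1  1.2 13.1] open 0.0173 grip 61.1
shift mm [ 0.5 -0.4  0.3] yaw 0.1 or -179.9
[0.1715996  1.34024041 0.00281339]
0.081 [279.5 151. ] [293.7 161.9]
0.126 [278.3 139.7] [293.  150.8]
```

View pics/d4.png

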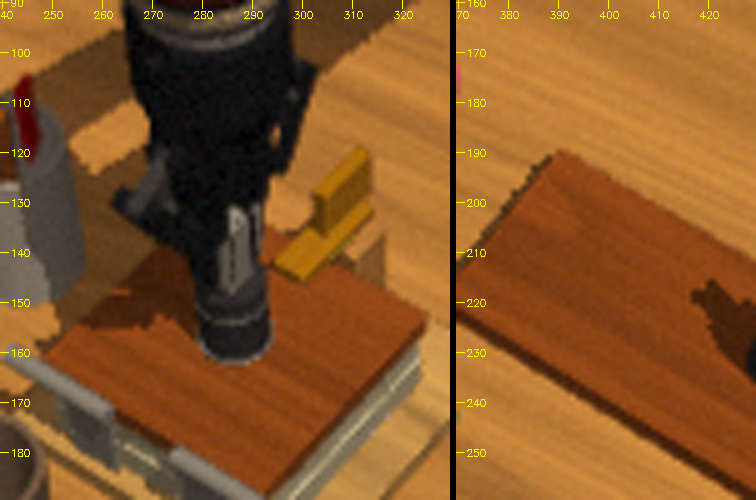

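The picture shows the sleeve's lower rim at row 162, columns 279–293. That matches the outline predicted for a seated socket, with the washer showing just below it. The turnbutton lies across the lid.

```bash
python3 -c "
from station import finish_job
print(finish_job())"
```

```text
the job is handed in; nothing more can be done
None
```

The job is handed in: the turnbutton is against its stop, pointing straight over the lid, and the first socket I tried fits, so it is still gripped, pushed home and upright on the nut; I never touched the other socket, so it was not tried, and it should still be standing on the ware board.

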